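Knock down the end stop of the plate-loading board

ROBOT

A 6-joint arm with a two-finger parallel gripper is mounted at the origin on a cart in front of the work surface, level with it; the furniture and walls round the work are solid. World frame = base frame: x ahead of the robot, y to its left, z up, the work surface at z = 0. Lengths are in m, angles in degrees, forces in N, time in s.
With the tool pointing down it reaches from about 0.325 to 0.85 m from the base axis. Payload 15.5 kg.
Tool frame: the origin (TCP) lies midway between the tips of the shut fingers; the grasp point (between the pads) lies 19 mm behind it; z points along the fingers, y is the line along which they close (so a half turn about z gives the same grasp; the last joint's range is limited). The gripper opens to 91 mm and grips with 3 to 60 N. Pads are 32 mm wide; open, the fingers measure 118 mm over their backs; the gripper's body (76 mm by 178 mm) begins 60 mm behind the grasp point.
Start: joints at [68.726, 28.281, 77.091, -0, 74.628, -5.472], TCP at [0.17, 0.601, 0.214] pointing down, gripper open.
Joint ranges: [-166.48, 166.48], [-47.26, 123.95], [12.59, 153.08], [-70.14, 250.14], [6.76, 159.57], [-176.63, 176.63]. Speed limits (degrees/s): [108.29, 108.29, 147.25, 172.46, 172.46, 172.46].

INTERFACE

Orientations are given as [roll, pitch, yaw] about the fixed x, y, z axes, in that order (R = Rz(yaw) Ry(pitch) Rx(roll)).
In Python, from cell import sense, get_image, bot gives the robot as it stands.
- The arm moves only by the tool play_rows, never from a script. Its argument "rows" is a list of rows, each a list of 2 entries, a list of its own where there are three numbers: the shift along the tool's x, y, z in units of 50 mm (1.0 is 50 mm), then the turn, a rotation vector about the tool's x, y, z in units of 90 degrees (1.0 is 90 degrees). A call has 1 to 10 rows; each row shifts and turns the commanded pose from where the row before left it, along the tool's axes as they then stand; what a row does not reach is not made up. A row lasts 1/8 s, in which the tool goes at most 62.5 mm and 10.7 degrees, less where a joint would pass 70% of its speed; a pose out of reach is approached as far as the arm can. A call with a number of a shift or a turn outside -1 to 1 is refused whole. A call with a gripper value outside its range is refused whole. "grip" is the closure, from -1 (fully open) to 1 (shut), set as the call begins (left out, the last holds). The fingers move at their own pace and stop on an object; "grip_force" is the grip in N (left out, the last holds). Time passes only in rows, so rows that do not move let the fingers close. It gives the time, the measured TCP pose, the force, the opening and the grip force at its end, in the units of the state.
- sense(): the state, without advancing time (a new reading comes with each control period).
- get_image(name): name is "scene" or "top" or "wrist"; returns a dict with "img" (480x640x3 uint8, red, green, blue), "range_z" (480x640 float32, m along the optical axis (not along the pixel's ray), 0 where there is no reading), "fov_y" (degrees; the focal length in pixels is half the picture's height over the tangent of half this angle, whatever the lens; pixels are square), "cx", "cy" (the principal point, pixels), "origin" and "orientation" of the camera in the world. Camera axes: x right, y down, z forward; pixel columns grow to the right and rows downward; lengths in m; the calibration is good to about 2 mm. A picture is of the moment at which its call begins.
- bot.job_done(): hands the job in; it is judged then, once.
The state is a dict: "t": time; "joints": joint angles; "qd": joint speeds; "tau": joint torques, N m; "tool_pos": TCP position; "tcp_rot": TCP orientation; "wrist_force": force on the tool from outside, world axes, zero at the start; "torque": the same for the moment, N m; "grip_width": finger opening in m; "grasp_force": force on a finger pad.
Only numpy, scipy, OpenCV 4.12 (cv2) and the standard library are available. Lean on these libraries where they do the work, as an engineer would, in place of code of your own. Each camera call takes 0.05 s, during which the arm holds its last target. There are 200 camera calls.

TASK

The next well plate has to slide onto the loading board from its open end, but the stop peg at that end stands in the way. Take the hand mallet and knock that end peg down flush with the board with a brisk blow, using only the mallet on the board; leave the other peg standing and the plate behind it where it is, then stand the mallet upright on the desk again.

Things in the scene. Friction and masses are not known exactly. Their poses are not given: they have to be found in the camera images.
- mallet: Small hand mallet standing upright on the desk, 131 mm tall, 0.22 kg: round grey nylon head 40 mm wide and 45 mm high at the bottom, dark steel collar 27 mm wide up to 50 mm, round wooden handle 24 mm wide from 50 to 118 mm, knob 29 mm wide on top. Held by the upright handle; its flat underside is the striking face. Origin: centre of that underside; z points up the handle.
- board: Plate-loading board of bare aluminium, fixed on the desk, 150 mm (its x) by 270 mm (its y), top face 36 mm above the desk. Grey rails 5 mm high along both long sides; a grey fence 8 mm high closes its -y end; the +y end is open. Two wooden stop pegs stand on its middle line (x = 0). Origin: centre of its underside, at desk height; z up.
- end_peg_top (a point): Centre of the top of the end peg: the lone round wooden peg, 18 mm in diameter, by the board's open end, 100 mm from the board's centre along its +y. It stands 17 to 22 mm above the board's top face at the start; when flush this point is 36 mm above the desk. z up; the point moves with the peg.
- end_peg (a joint): How far the end peg is down, m: 0 = standing 22 mm above the board, 0.022 = flush with the board's top face, its stop. A side spring grips the peg in its hole: it takes about 10 N to drive and then stays where it is left. A brisk blow moves it faster than 30 mm/s; slow pressing is no blow.
- inner_peg (a joint): The same for the other, like peg, at 26 mm from the board's centre along its -y, right beside the well plate that it holds. It must stay standing.
- well_plate: Clear well plate, 128 by 86 mm, 16 mm high, lying loose on the board between the fence at the closed end and the inner peg. Origin: centre of its underside. A bystander.

How it is judged (in metres and radians):
On the way:
1. the end peg is struck with the mallet: it is driven down at more than 30 mm/s by the mallet's face (velocity of joint end_peg above 0.03 m/s and distance between mallet and end_peg_top below 0.03 m and contact force between mallet and board above 2 N).
At the end, for the whole second after the job is handed in: The end peg is within 4 mm of flush, the inner peg still stands at least 13 mm above the board, the well plate lies within 15 mm of where it was, and the mallet stands upright (within 10 degrees) on the desk, let go and at rest (value of joint end_peg above 0.018 m and value of joint inner_peg below 0.009 m and distance of well_plate from where it was at the start of the episode below 0.015 m and height (world z) of mallet below 0.008 m and angle between mallet's own z axis and vertical below 0.17 rad and linear speed of mallet below 0.02 m/s); the robot touches nothing.
It fails at once if the gripper or arm touches the board or its pegs (contact force between any of the fingers, the arm and board above 2 N).
It fails at once if the inner peg is driven down (less than 13 mm left standing) (value of joint inner_peg above 0.009 m).
It fails at once if the well plate is knocked more than 15 mm from its place (distance of well_plate from where it was at the start of the episode above 0.015 m).
It also fails if it takes over 43 s, if anything falls off the work surface, if the arm or the gripper's body presses on something with over 40 N, if the wrist force passes 120 N, or if a joint passes its speed limit or range.

## Working session

There is one attempt and no reset: what is moved stays moved. The work goes in short steps, Python scripts to look and compute and a tool call to move; the robot and the scene stay as the last step left them, time stands still between calls to the robot, and variables do not carry over. Pictures are saved under pics/ and viewed, at most 10 in all, crops included, and the job is handed in when it is done.

Besides the shell and the picture viewer there is one more tool, called after "Call:" by a JSON object that holds its "method" and its "body", one argument or row to a line. play_rows: Moves the arm, as the interface text tells. Its arguments: {"type":"object","properties":{"rows":{"type":"array","items":{"type":"array"}},"grip":{"type":"number"},"grip_force":{"type":"number"}},"required":["rows"]}

```bash
mkdir -p pics; cat > h.py <<'E'
import numpy as np, cv2
from scipy.spatial.transform import Rotation as R
from cell import sense, get_image, bot
def cloud(d):
    z=d["range_z"]; f=240/np.tan(np.radians(d["fov_y"])/2)
    v,u=np.mgrid[:480,:640]
    p=np.stack([(u-d["cx"])/f*z,(v-d["cy"])/f*z,z],-1)
    o=np.array(d["orientation"],float)
    M=o if o.shape==(3,3) else R.from_euler('xyz',o,degrees=True).as_matrix()
    P=p@M.T+np.array(d["origin"]); P[z==0]=np.nan
    return P
E
python3 - <<'E'
from h import *
s=sense();print(s["t"],s["tool_pos"],s["tcp_rot"],s["grip_width"])
for n in("scene","top"):
    d=get_image(n);print(n,d["origin"],d["orientation"],d["fov_y"])
    np.save(n+".npy",cloud(d));cv2.imwrite(f"pics/{n}0.png",d["img"][:,:,::-1])
E
```

```text
0.0 [0.17004607 0.6010243  0.21333679] [-1.79930590e+02 -7.18559736e-03  1.64197933e+02] 0.09124308328174749
scene [-0.09640327 -0.60772358  0.65802386] [-122.76582646    1.26788222  -47.18727371] 48.60640881269031
top [0.35870577 0.04038621 0.93547177] [-169.13156583   -0.28996951  -90.21013346] 56.23473252067889
```

View pics/top0.png

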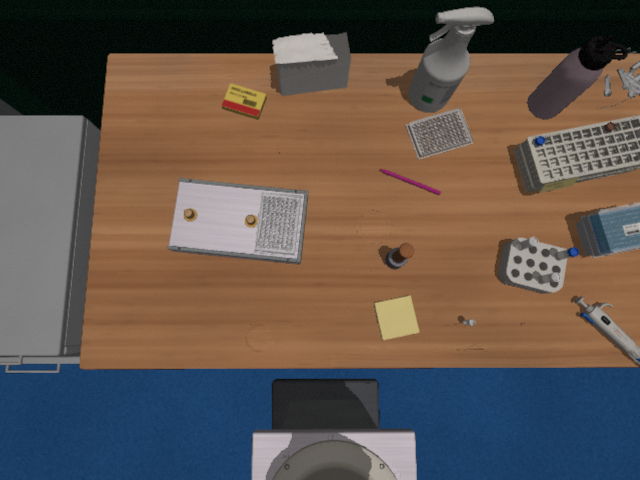

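View pics/scene0.png

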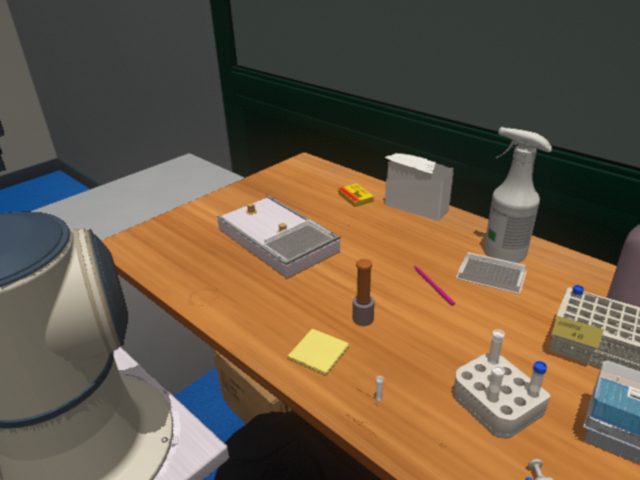

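Top view: board with the end peg at (190,214), the inner peg at (251,220) and the plate at right. The mallet's knob is at (405,250), its head at about (397,258). The scene view shows the mallet upright at (363,295).

```bash
python3 - <<'E'
from h import *
T=np.load("top.npy");S=np.load("scene.npy")
for n,(u,v) in dict(endpeg=(189,212),inner=(250,218),knob=(406,249),boardmid=(220,215),desk=(340,250)).items():
    print(n,T[v-1:v+2,u-1:u+2].reshape(-1,3).round(4)[[0,4,8]].tolist())
def blob(P,c,r,z0,z1):
    m=(np.hypot(P[...,0]-c[0],P[...,1]-c[1])<r)&(P[...,2]>z0)&(P[...,2]<z1); return P[m]
def fit(q): # circle fit xy
    A=np.c_[2*q[:,:2],np.ones(len(q))];s=np.linalg.lstsq(A,(q[:,:2]**2).sum(1),rcond=None)[0]
    return s[:2].round(4),np.sqrt(s[2]+s[0]**2+s[1]**2).round(4)
k=T[249,406]
for nm,P in(("top",T),("scene",S)):
    for z0,z1 in((.004,.042),(.055,.112),(.126,.14)):
        q=blob(P,k,.04,z0,z1); 
        if len(q)>5: print(nm,z0,len(q),fit(q),q.mean(0).round(4),q[:,2].max().round(4))
    for c in((189,212),(250,218)):
        p=T[c[1],c[0]]; q=blob(P,p,.016,.048,.07); print(nm,"peg",len(q),q.mean(0).round(4) if len(q) else 0, (q[:,:2].max(0)+q[:,:2].min(0))/2)
m=(abs(T[...,2]-.036)<.008)&(T[...,1]>0.1)&(T[...,1]<.55)&(T[...,0]>.2)&(T[...,0]<.6)
q=T[m];r=cv2.minAreaRect(q[:,:2].astype(np.float32));print(r,cv2.boxPoints(r).round(3).tolist())
for d in np.ndindex(1): print(np.nanmedian(T[240:260,330:370,2]))
E
```

```text
endpeg [[0.5799, 0.2912, 0.0558], [0.5773, 0.2885, 0.0576], [0.5755, 0.2867, 0.0566]]
inner [[0.5677, 0.1685, 0.0535], [0.5647, 0.1659, 0.0573], [0.563, 0.164, 0.056]]
knob [[0.4908, -0.1273, 0.1309], [0.4891, -0.1293, 0.1299], [0.4871, -0.1308, 0.1312]]
boardmid [[0.5783, 0.2328, 0.0361], [0.5761, 0.2306, 0.0363], [0.5743, 0.2288, 0.0351]]
desk [[0.5105, -0.0151, 0.0007], [0.508, -0.0171, 0.0026], [0.5058, -0.0191, 0.0032]]
top 0.004 85 (array([ 0.4926, -0.1352]), np.float64(0.0273)) [ 0.4794 -0.1183  0.0214] 0.0404
top 0.055 83 (array([ 0.4868, -0.1305]), np.float64(0.0118)) [ 0.4815 -0.1228  0.0831] 0.1109
top 0.126 180 (array([ 0.4866, -0.13  ]), np.float64(0.0098)) [ 0.4864 -0.1298  0.1299] 0.1344
top peg 69 [0.5757 0.2905 0.0559] [0.57622758 0.29105348]
top peg 67 [0.5626 0.1654 0.0552] [0.56350435 0.16264161]
scene 0.004 351 (array([ 0.4885, -0.1315]), np.float64(0.019)) [ 0.4776 -0.1405  0.0232] 0.042
scene 0.055 336 (array([ 0.4877, -0.1321]), np.float64(0.0104)) [ 0.4819 -0.1368  0.0839] 0.1119
scene 0.126 124 (array([ 0.4879, -0.1318]), np.float64(0.01)) [ 0.487  -0.1328  0.1286] 0.132
scene peg 37 [0.5767 0.2881 0.0538] [0.57702153 0.28989494]
scene peg 43 [0.5634 0.1637 0.053 ] [0.56425606 0.16489008]
((0.550784707069397, 0.21133968234062195), (0.23505552113056183, 0.11701463907957077), 84.23151397705078) [[0.48100000619888306, 0.10000000149011612], [0.597000002861023, 0.08900000154972076], [0.6209999918937683, 0.32199999690055847], [0.5040000081062317, 0.33399999141693115]]
0.0006932537325873289
```

Peg spacing comes out at 127 mm (126 given), the peg top at about 56 mm (19–20 mm standing), and the mallet at (0.487, −0.131). All of these fit the given sizes. Next I turn to yaw 180 and go towards the mallet.

Call:
{"method": "play_rows", "body": {
  "rows": [
    [[0, 0, 0], [0, 0, -0.088]],
    [[0, 0, 0], [0, 0, -0.088]],
    [[-0.4, -0.9, 0], [0, 0, 0]],
    [[-0.4, -0.9, 0], [0, 0, 0]],
    [[-0.4, -0.9, 0], [0, 0, 0]],
    [[-0.4, -0.9, 0], [0, 0, 0]],
    [[-0.4, -0.9, 0], [0, 0, 0]],
    [[-0.4, -0.9, 0], [0, 0, 0]],
    [[-0.4, -0.9, 0], [0, 0, 0]],
    [[-0.4, -0.9, 0], [0, 0, 0]]
  ],
  "grip": -1
}}

```text
t: 1.35
tool_pos: [0.3307, 0.24, 0.2139]
tcp_rot: [-180.0, -0.0, -179.9]
wrist_force: [0.7, -0.3, 0.3]
grip_width: 0.0912
grasp_force: 0.0
```

Call:
{"method": "play_rows", "body": {
  "rows": [
    [[-0.39, -0.92, 0], [0, 0, 0]],
    [[-0.39, -0.92, 0], [0, 0, 0]],
    [[-0.39, -0.92, 0], [0, 0, 0]],
    [[-0.39, -0.92, 0], [0, 0, 0]],
    [[-0.39, -0.92, 0], [0, 0, 0]],
    [[-0.39, -0.92, 0], [0, 0, 0]],
    [[-0.39, -0.92, 0], [0, 0, 0]],
    [[0, 0, 0], [0, 0, 0]],
    [[0, 0, 0], [0, 0, 0]]
  ]
}}

```text
t: 2.48
tool_pos: [0.4666, -0.0802, 0.2136]
tcp_rot: [180.0, -0.1, -180.0]
wrist_force: [-0.3, 1.0, 0.5]
grip_width: 0.0912
grasp_force: 0.0
```

```bash
python3 - <<'E'
from h import *
d=get_image("wrist");P=cloud(d);cv2.imwrite("pics/w1.png",d["img"][:,:,::-1])
print(d["origin"],sense()["tool_pos"])
m=(abs(P[...,2]-.131)<.005)&(np.hypot(P[...,0]-.487,P[...,1]+.131)<.03);q=P[m]
print(len(q), q.mean(0) if len(q) else 0, q.min(0) if len(q) else 0,q.max(0) if len(q) else 0)
E
```

```text
[ 0.39031425 -0.07914922  0.38492505] [ 0.46656431 -0.07975582  0.21371817]
1306 [ 0.48835935 -0.12853986  0.12982528] [ 0.47538723 -0.1428189   0.12600762] [ 0.50273327 -0.11542345  0.13287989]
```

Call:
{"method": "play_rows", "body": {
  "rows": [
    [[-0.22, -0.5, 0], [0, 0, 0]],
    [[-0.21, -0.5, 0], [0, 0, 0]],
    [[0, 0, 0], [0, 0, 0]],
    [[0, 0, 0.48], [0, 0, 0]],
    [[0, 0, 0.48], [0, 0, 0]],
    [[0, 0, 0.48], [0, 0, 0]],
    [[0, 0, 0.48], [0, 0, 0]],
    [[0, 0, 0.48], [0, 0, 0]],
    [[0, 0, 0.46], [0, 0, 0]],
    [[0, 0, 0], [0, 0, 0]]
  ]
}}

```text
t: 3.78
tool_pos: [0.4873, -0.1288, 0.0701]
tcp_rot: [179.9, -0.2, -179.9]
wrist_force: [-0.9, -0.4, -0.2]
grip_width: 0.0907
grasp_force: 0.0
```

Call:
{"method": "play_rows", "body": {
  "rows": [
    [[0, 0, 0], [0, 0, 0]],
    [[0, 0, 0], [0, 0, 0]],
    [[0, 0, 0], [0, 0, 0]],
    [[0, 0, 0], [0, 0, 0]],
    [[0, 0, 0], [0, 0, 0]],
    [[0, 0, 0], [0, 0, 0]],
    [[0, 0, 0], [0, 0, 0]],
    [[0, 0, 0], [0, 0, 0]]
  ],
  "grip": 1,
  "grip_force": 45
}}

```text
t: 4.78
tool_pos: [0.4887, -0.1305, 0.0709]
tcp_rot: [-180.0, 0.0, -180.0]
wrist_force: [0.2, -1.0, 0.2]
grip_width: 0.0254
grasp_force: 45.0
```

Call:
{"method": "play_rows", "body": {
  "rows": [
    [[0, 0, -0.5], [0, 0, 0]],
    [[0, 0, -0.5], [0, 0, 0]],
    [[0, 0, -0.5], [0, 0, 0]],
    [[0, 0, -0.5], [0, 0, 0]],
    [[0, 0, 0], [0, 0, 0]]
  ]
}}

```text
t: 5.4
tool_pos: [0.4895, -0.1307, 0.1722]
tcp_rot: [-179.9, 0.2, -180.0]
wrist_force: [0.1, -1.2, -2.6]
grip_width: 0.025
grasp_force: 45.0
```

Call:
{"method": "play_rows", "body": {
  "rows": [
    [[-0.1, 0.4, 0], [0, 0, 0]],
    [[-0.18, 0.85, 0], [0, 0, 0]],
    [[-0.18, 0.9, 0], [0, 0, 0]],
    [[-0.2, 0.9, 0], [0, 0, 0]],
    [[-0.2, 0.9, 0], [0, 0, 0]],
    [[-0.2, 0.9, 0], [0, 0, 0]],
    [[-0.2, 0.9, 0], [0, 0, 0]],
    [[-0.2, 0.85, 0], [0, 0, 0]],
    [[-0.2, 0.8, 0], [0, 0, 0]],
    [[0, 0, 0], [0, 0, 0]]
  ]
}}

```text
t: 6.65
tool_pos: [0.5712, 0.242, 0.1692]
tcp_rot: [180.0, -0.1, -179.8]
wrist_force: [0.7, -0.4, -2.5]
grip_width: 0.0252
grasp_force: 45.0
```

```bash
python3 - <<'E'
from h import *
s=sense();print(s["tool_pos"],s["tcp_rot"],s["grip_width"])
for n in("top","scene","wrist"):
    d=get_image(n);P=cloud(d);cv2.imwrite(f"pics/{n}2.png",d["img"][:,:,::-1]);np.save(n+"2.npy",P)
    for c,z0,z1 in(((.5767,.290),.048,.062),((.564,.164),.048,.07)):
        m=(np.hypot(P[...,0]-c[0],P[...,1]-c[1])<.016)&(P[...,2]>z0)&(P[...,2]<z1);q=P[m]
        if len(q)>5:print(n,len(q),q.mean(0),(q.max(0)+q.min(0))/2)
d=cv2.imread("pics/scene2.png");cv2.imwrite("pics/s2c.png",cv2.resize(d[60:300,160:400],(600,600)))
E
```

```text
[0.57120419 0.24203613 0.16918293] [ 1.79997841e+02 -7.05510564e-02 -1.79813777e+02] 0.025191754521133265
top 74 [0.56251328 0.16389762 0.05494265] [0.56348943 0.16133691 0.05386336]
scene 38 [0.57635041 0.28778779 0.05378161] [0.57828401 0.28789724 0.05389236]
scene 47 [0.56306703 0.16261117 0.05283711] [0.56446183 0.16159753 0.05249248]
wrist 524 [0.57806303 0.29218685 0.05600297] [0.57914884 0.29260253 0.0534702 ]
wrist 667 [0.56470624 0.16487195 0.05437849] [0.56332182 0.16250824 0.05283182]
```

View pics/s2c.png

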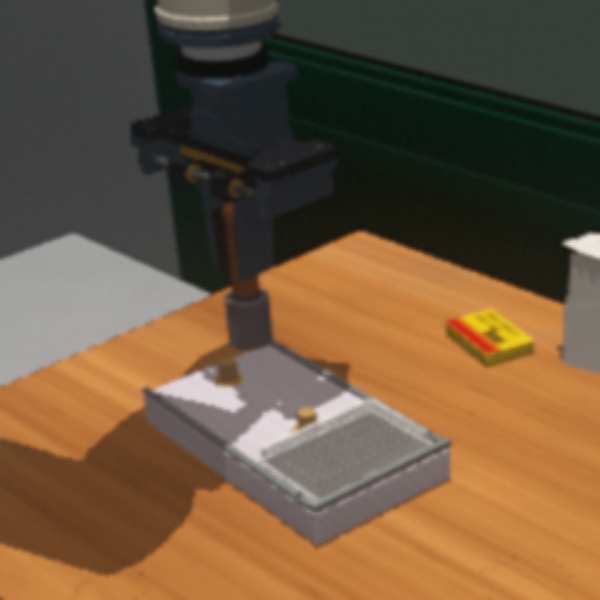

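View pics/wrist2.png

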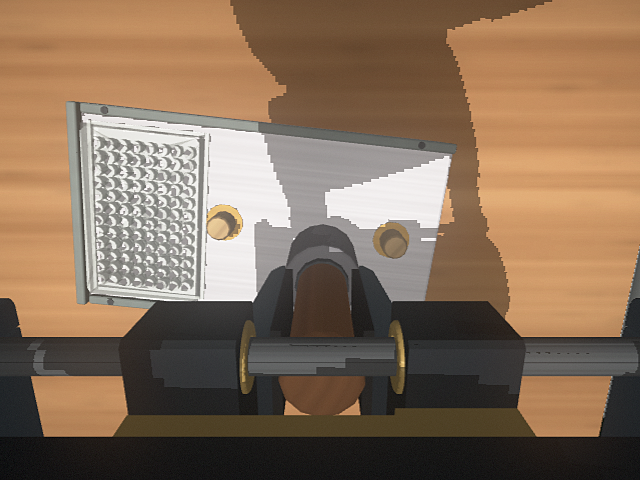

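The mallet hangs upright in the grip. In the wrist view the end peg is at (392,240) and the inner peg at (222,223). I move above the end peg at (0.577, 0.2905).

Call:
{"method": "play_rows", "body": {
  "rows": [
    [[-0.06, 0.48, 0], [0, 0, 0]],
    [[-0.06, 0.48, 0], [0, 0, 0]],
    [[0, 0, 0], [0, 0, 0]],
    [[0, 0, 0], [0, 0, 0]]
  ],
  "grip_force": 60
}}

```text
t: 7.3
tool_pos: [0.5773, 0.2879, 0.1707]
tcp_rot: [-180.0, -0.0, -179.9]
wrist_force: [0.7, -0.8, -1.8]
grip_width: 0.0248
grasp_force: 60.0
```

```bash
python3 - <<'E'
from h import *
s=sense();print(s["tool_pos"],s["tcp_rot"])
d=get_image("scene");P=cloud(d);img=d["img"][:,:,::-1].copy()
# mallet head points
c=s["tool_pos"];m=(np.hypot(P[...,0]-c[0],P[...,1]-c[1])<.03)&(P[...,2]>.075)&(P[...,2]<.142);q=P[m]
A=np.c_[2*q[:,:2],np.ones(len(q))];x=np.linalg.lstsq(A,(q[:,:2]**2).sum(1),rcond=None)[0];print(len(q),x[:2],np.sqrt(x[2]+x[0]**2+x[1]**2),q[:,2].min())
cv2.imwrite("pics/s3c.png",cv2.resize(img[100:260,190:350],(640,600)[:1]*1+(600,)))
E
```

```text
[0.5772532  0.28793341 0.17073697] [-1.79987152e+02 -1.46803917e-02 -1.79927924e+02]
285 [0.57657561 0.28546364] 0.017446356871552535 0.09715135015516452
```

View pics/s3c.png

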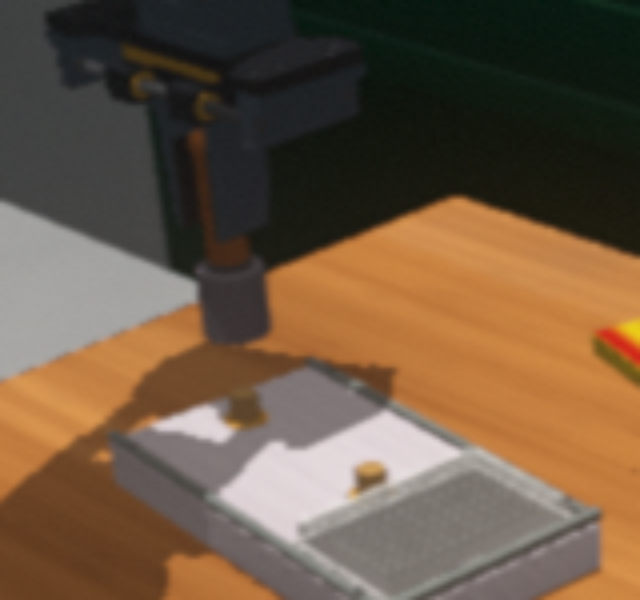

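The head (235,300) is over the end peg (245,408), within about 3 mm. Now the strike.

Call:
{"method": "play_rows", "body": {
  "rows": [
    [[0, 0.05, 0], [0, 0, 0]],
    [[0, 0, 0], [0, 0, 0]],
    [[0, 0, 0.45], [0, 0, 0]],
    [[0, 0, 0.38], [0, 0, 0]],
    [[0, 0, 0.25], [0, 0, 0]],
    [[0, 0, 0.12], [0, 0, 0]],
    [[0, 0, 0.04], [0, 0, 0]],
    [[0, 0, 0], [0, 0, 0]],
    [[0, 0, 0], [0, 0, 0]]
  ]
}}

```text
t: 8.48
tool_pos: [0.5777, 0.2902, 0.1094]
tcp_rot: [180.0, 0.0, -180.0]
wrist_force: [-0.5, -1.2, 5.3]
grip_width: 0.0249
grasp_force: 60.0
```

Call:
{"method": "play_rows", "body": {
  "rows": [
    [[0, 0, 0.06], [0, 0, 0]],
    [[0, 0, 0], [0, 0, 0]],
    [[0, 0, 0], [0, 0, 0]]
  ]
}}

```text
t: 8.85
tool_pos: [0.578, 0.2902, 0.1068]
tcp_rot: [180.0, 0.1, -180.0]
wrist_force: [-0.4, -1.1, 10.3]
grip_width: 0.0252
grasp_force: 60.0
```

Call:
{"method": "play_rows", "body": {
  "rows": [
    [[0, 0, 0.04], [0, 0, 0]],
    [[0, 0, 0], [0, 0, 0]],
    [[0, 0, 0], [0, 0, 0]]
  ]
}}

```text
t: 9.22
tool_pos: [0.5792, 0.2907, 0.1067]
tcp_rot: [179.9, 0.3, -180.0]
wrist_force: [-3.6, -1.7, 32.1]
grip_width: 0.0248
grasp_force: 60.0
```

Force rises with no further travel, so the peg is at its stop. Lifting and carrying the mallet back.

Call:
{"method": "play_rows", "body": {
  "rows": [
    [[0, 0, -0.3], [0, 0, 0]],
    [[0, 0, -0.5], [0, 0, 0]],
    [[0, 0, -0.5], [0, 0, 0]],
    [[0, 0, -0.2], [0, 0, 0]],
    [[0.1, -0.5, 0], [0, 0, 0]],
    [[0.2, -0.9, 0], [0, 0, 0]],
    [[0.2, -0.95, 0], [0, 0, 0]],
    [[0.2, -0.95, 0], [0, 0, 0]],
    [[0.2, -0.95, 0], [0, 0, 0]],
    [[0.2, -0.95, 0], [0, 0, 0]]
  ]
}}

```text
t: 10.48
tool_pos: [0.5217, 0.0287, 0.1785]
tcp_rot: [180.0, -0.0, -180.0]
wrist_force: [1.5, -0.8, -2.1]
grip_width: 0.025
grasp_force: 60.0
```

Call:
{"method": "play_rows", "body": {
  "rows": [
    [[0.2, -0.95, 0], [0, 0, 0]],
    [[0.2, -0.9, 0], [0, 0, 0]],
    [[0.2, -0.8, 0], [0, 0, 0]],
    [[0.1, -0.4, 0], [0, 0, 0]],
    [[0, 0, 0], [0, 0, 0]],
    [[0, 0, 0], [0, 0, 0]]
  ]
}}

```text
t: 11.22
tool_pos: [0.4876, -0.1218, 0.1787]
tcp_rot: [180.0, -0.0, -180.0]
wrist_force: [0.1, 1.1, -2.3]
grip_width: 0.0245
grasp_force: 60.0
```

```bash
python3 - <<'E'
from h import *
s=sense();c=s["tool_pos"];print(s["t"],c,s["tcp_rot"])
for n in("top","scene"):
    d=get_image(n);P=cloud(d);img=d["img"][:,:,::-1].copy()
    for b in((.577,.290),(.564,.164)):
        m=(np.hypot(P[...,0]-b[0],P[...,1]-b[1])<.008);q=P[m];print(n,"peg z",np.median(q[:,2]),np.nanmax(q[:,2]))
m=(np.hypot(P[...,0]-c[0],P[...,1]-c[1])<.03)&(P[...,2]<c[2]-.02);print("mallet bottom",np.sort(P[m][P[m][:,2]>.02][:,2])[:5])
cv2.imwrite("pics/s4.png",img[100:460,150:550])
E
```

```text
11.225 [ 0.48758003 -0.12175692  0.17866795] [ 1.79973547e+02 -2.98027742e-02 -1.79961017e+02]
top peg z 0.03701231166931007 0.040610683254894364
top peg z 0.055076874828450806 0.05888205670147084
scene peg z 0.03604301210958116 0.03941618363926014
scene peg z 0.05246775199720033 0.05793217686300378
mallet bottom [0.10668933 0.10804003 0.1080512  0.10822575 0.10864035]
```

View pics/s4.png

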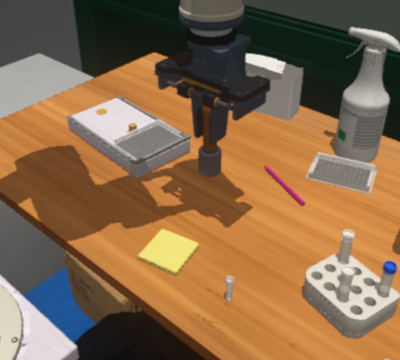

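The end peg is flush (102,111), the inner peg stands (132,127) and the plate is in place. The mallet hangs upright. Lowering it.

Call:
{"method": "play_rows", "body": {
  "rows": [
    [[0, 0, 0.4], [0, 0, 0]],
    [[0, 0, 0.5], [0, 0, 0]],
    [[0, 0, 0.5], [0, 0, 0]],
    [[0, 0, 0.4], [0, 0, 0]],
    [[0, 0, 0.2], [0, 0, 0]],
    [[0, 0, 0.06], [0, 0, 0]],
    [[0, 0, 0.04], [0, 0, 0]],
    [[0, 0, 0.03], [0, 0, 0]],
    [[0, 0, 0], [0, 0, 0]],
    [[0, 0, 0], [0, 0, 0]]
  ]
}}

```text
t: 12.58
tool_pos: [0.4878, -0.1225, 0.0726]
tcp_rot: [-180.0, 0.0, -180.0]
wrist_force: [0.1, 0.6, -2.0]
grip_width: 0.025
grasp_force: 60.0
```

Call:
{"method": "play_rows", "body": {
  "rows": [
    [[0, 0, 0.03], [0, 0, 0]],
    [[0, 0, 0.01], [0, 0, 0]],
    [[0, 0, 0], [0, 0, 0]],
    [[0, 0, 0], [0, 0, 0]]
  ]
}}

```text
t: 13.08
tool_pos: [0.488, -0.1226, 0.0708]
tcp_rot: [-180.0, 0.1, -180.0]
wrist_force: [-1.6, 0.7, 7.8]
grip_width: 0.0243
grasp_force: 60.0
```

Standing on the desk. Release gently, then rise.

Call:
{"method": "play_rows", "body": {
  "rows": [
    [[0, 0, 0], [0, 0, 0]],
    [[0, 0, 0], [0, 0, 0]],
    [[0, 0, 0], [0, 0, 0]]
  ],
  "grip_force": 5
}}

```text
t: 13.45
tool_pos: [0.4879, -0.1225, 0.0705]
tcp_rot: [-180.0, 0.0, -180.0]
wrist_force: [0.1, -0.4, 4.0]
grip_width: 0.0272
grasp_force: 5.0
```

Call:
{"method": "play_rows", "body": {
  "rows": [
    [[0, 0, 0], [0, 0, 0]],
    [[0, 0, 0], [0, 0, 0]],
    [[0, 0, 0], [0, 0, 0]],
    [[0, 0, 0], [0, 0, 0]],
    [[0, 0, 0], [0, 0, 0]],
    [[0, 0, 0], [0, 0, 0]],
    [[0, 0, 0], [0, 0, 0]],
    [[0, 0, 0], [0, 0, 0]]
  ],
  "grip": -1
}}

```text
t: 14.45
tool_pos: [0.4877, -0.1224, 0.0704]
tcp_rot: [-180.0, 0.0, -180.0]
wrist_force: [0.2, -0.1, -0.3]
grip_width: 0.0914
grasp_force: 0.0
```

Call:
{"method": "play_rows", "body": {
  "rows": [
    [[0, 0, -0.3], [0, 0, 0]],
    [[0, 0, -0.5], [0, 0, 0]],
    [[0, 0, -0.5], [0, 0, 0]],
    [[0, 0, -0.5], [0, 0, 0]],
    [[0, 0, -0.5], [0, 0, 0]],
    [[0, 0, -0.4], [0, 0, 0]],
    [[0, 0, 0], [0, 0, 0]],
    [[0, 0, 0], [0, 0, 0]],
    [[0, 0, 0], [0, 0, 0]]
  ]
}}

```text
t: 15.58
tool_pos: [0.4873, -0.1223, 0.2049]
tcp_rot: [180.0, -0.1, -180.0]
wrist_force: [-0.7, 0.2, 0.7]
grip_width: 0.091
grasp_force: 0.0
```

```bash
python3 - <<'E'
from h import *
s=sense();print(s["t"],s["tool_pos"],s["grip_width"])
d=get_image("scene");cv2.imwrite("pics/s5.png",d["img"][100:460,150:550,::-1])
E
```

```text
15.575 [ 0.48726799 -0.12226028  0.20485497] 0.09099016409214039
```

View pics/s5.png

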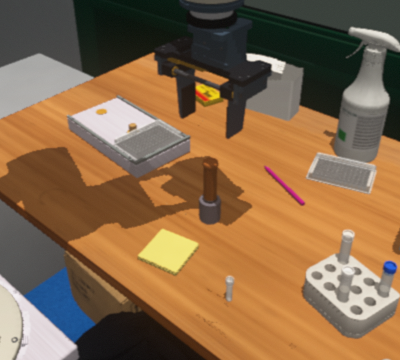

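The mallet stands upright and free at (209,190), the end peg is flush and the inner peg stands. Handing in.

```bash
python3 -c "
from cell import bot
print(bot.job_done())"
```

```text
the job is handed in; nothing more can be done
None
```

I knocked the end peg flush with the mallet: the fast blow did most of it, and a short press closed the last 2–3 mm. The inner peg and plate look undisturbed, the mallet stands upright on the desk, and I handed the job in at about 15.6 s; no verdict came back.

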